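# Put the tall tin away in the carousel's empty bay

## Robot

A 6-joint arm with a two-finger parallel gripper is mounted at the origin on the work surface. World frame = base frame: x ahead of the robot, y to its left, z up, the work surface at z = 0. Lengths are in m, angles in degrees, forces in N, time in s.
With the tool pointing down it reaches from about 0.375 to 0.9 m from the base axis. Payload 3.1 kg.
Tool frame: the origin (TCP) lies at the very end of the fingers, on their centre line; the grasp point (between the pads) lies 19 mm behind it; z points along the fingers, y is the direction in which the jaws open and shut (so a half turn about z gives the same grasp; the last joint's range is limited). The gripper opens to 87 mm and grips with 3 to 60 N. Pads are 19 mm wide; open, the fingers measure 117 mm over their backs; the gripper's body (75 mm by 190 mm) begins 51 mm behind the grasp point.
Start: joints at [-86.66, 30.224, 82.088, -0, 67.689, -10.227], TCP at [0.147, -0.608, 0.198] pointing down, gripper open.
Joint ranges: [-176.69, 176.69], [-43.24, 126.21], [12.49, 139.97], [-82, 262], [0, 151.66], [-163.58, 163.58]. Speed limits (degrees/s): [159.86, 159.86, 180, 180, 180, 180].

## Interface

Orientations are given as a 3x3 rotation matrix whose columns are the frame's x, y, z axes.
In Python, from rig import bot gives the robot as it stands. The module is installed in compiled form; this text tells all that it offers.
- The arm moves only by the tool play_rows, never from a script. Its argument "targets" is a list of rows, each a list of 7 numbers: the closure, from 0 (fully open) to 1 (shut), then the shift along the world's x, y, z in m, then the turn, a rotation vector about the world's x, y, z in rad. A call has 1 to 12 rows; each row shifts and turns the commanded pose from where the row before left it; what a row does not reach is not made up. A row lasts 1/8 s, in which the tool goes at most 62.5 mm and 10.7 degrees, less where a joint would pass 70% of its speed; a pose out of reach is approached as far as the arm can. A call with a gripper value outside its range is refused whole. The fingers move at their own pace and stop on an object; the grip force is fixed at half the most. Time passes only in rows, so rows that do not move let the fingers close. It gives the time, the measured TCP pose, the force and the opening at its end, in the units of the state.
- bot.read_state(): the state, without advancing time (a new reading comes with each control period).
- bot.capture(name): name is "scene" or "top"; returns the picture (480x640x3 uint8, blue, green, red); there is no depth.
- bot.get_calibration(name): a dict with "fx", "fy", "cx", "cy" (pixels), "k1" (the pictures are not rectified: a ray, as slopes to the right and down, at radius r is drawn at 1 + k1 r^2 times it, then the intrinsics apply), "R" (3x3) and "t" (3): a world point X has camera coordinates R X + t. Camera axes: x right, y down, z forward; pixel columns grow to the right and rows downward; lengths in m; the calibration is good to about 2 mm. A picture is of the moment at which its call begins. get_calibration takes no time and is no camera call.
- bot.hand_in(): hands the job in, once; it reports no verdict.
The state is a dict: "time_s": time; "joint_positions": joint angles; "qvel": joint speeds; "tau": joint torques, N m; "position": TCP position; "tcp_rot": TCP orientation; "force": force on the tool from outside, world axes, zero at the start; "moment": the same for the moment, N m; "opening": opening from 0.0 (shut) to 1.0 (fully open).
Only numpy, scipy, OpenCV 4.12 (cv2) and the standard library are available. Lean on these libraries where they do the work, as an engineer would, in place of code of your own. Each camera call takes 0.05 s, during which the arm holds its last target. There are 200 camera calls.

## Task

Push the rubberwood carousel round gently until its empty bay is at the brass pointer on the base and the spring catch behind has clicked in and holds it by itself. Then pick the tall tin off the tray and set it down softly, upright, in that bay, leaving the carousel clicked in, the other bays' contents standing and everything else where it is.

Things in the scene. Friction and masses are not known exactly. Their poses are not given: they have to be found in the camera images.
- stand: Fixed round rubberwood base board, 340 dia x 18 thick; an ear on its far side carries the catch: a sprung roller that touches nothing till a pair of steel nibs on the deck's edge comes round and it falls between them. Screwed on by hand through slots: the click comes up to 7.5 degrees before or after the bay is exactly on the pointer, so feel for it. Origin: under the turning axis; -x points to the pointer.
- mark (a point): Brass index pointer, a small raised T on the base board at the edge nearest the robot; this point is its inner end, 160 mm from the turning axis, 21 mm above the worktop. It shows only roughly where the catch clicks in.
- carousel: Turning deck (lazy susan) of rubberwood, 300 dia, about 1.6 kg, free to turn without end; stays where left. Origin on the axis, at the deck's underside, 26 mm above the worktop, z up. Bay floor 14 mm above the origin; lip 6 thick, its top at 26 mm. Four dividers part four equal bays; middle post 40 dia, top at 85 mm. The empty bay is on the deck's -x side, at first 25 to 66 degrees anticlockwise (from above) of the pointer.
- spoke (a point): Point on the mid-plane of the divider at the empty bay's clockwise end, 110 mm from the axis, on its top edge. Pushed from the empty bay's side it turns the deck the short way, clockwise. Dividers are 6 thick, 45 high above the floor, reach 140 mm out, at 45, 135, 225, 315 degrees from the deck's +x; only slotted in, so push gently and meet them slowly: over 25 N, even as a knock, is too much.
- bay (a point): Centre of the empty bay's floor, 88 mm from the axis. The tin belongs here, within about 25 mm. Set down softly, not dropped (a fall of 8 mm is too much) nor banged (60 N), it leaves the catch clicked in.
- bay_edge (a point): Brass line on the lip amid the empty bay, 147 mm from the axis, 52 mm above the worktop. Feel at the divider, 110 mm out: free turning 1 N; at the first nib it jumps to 5 to 9 N, fades to nothing over 4 mm as the roller tops it, and the deck runs on 1.8 degrees (3.5 mm) by itself, clicked in and held. There the second nib begins; 4 mm more is out again. Short of the top it is not held; a swift push jumps the catch.
- tin: The tall closed plain-metal tin, 60 dia x 95 high, about 0.3 kg (0.2 to 0.4). Stands on the tray. Origin at the centre of its underside, z up.
- low_tin: The low closed plain-metal tin, 68 dia x 48 high, on the tray with the tall one. Bystander. Origin at the centre of its underside.
- tray: Rubberwood tray, 270 x 180 outside, rim 22 high, walls and floor 6 thick, loose on the worktop. Origin at the centre of its underside; x along its length. The tins stand 65 mm to either side of its centre along its length (tall one at either end).
- jar: Lidded glass jar, 56 dia x 75 high, loose in one of the other three bays. Bystander. Origin at the centre of its underside.
- canister: White ceramic canister with lid, 64 dia x 72 high, loose in one of the other bays. Bystander. Origin at the centre of its underside.
- ramekin: White ceramic ramekin, 76 dia at the rim x 45 high, loose in one of the other bays. Bystander. Origin at the centre of its underside.
- bowl: Purple ceramic bowl, 140 dia x 60 high, on the worktop. Bystander. Origin at the centre of its underside.
- tub: Clear plastic open tub, 100 x 140 x 60 high, on the worktop. Bystander. Origin at the centre of its underside.
- teaspoon: Steel teaspoon, 140 long, lying on the worktop. Bystander. Origin amid its length.
There are look-alikes about, which are no part of the job. Leave any blue or red look-alike of the tin alone.

How it is judged (in metres and radians):
On the way:
1. the empty bay is at the pointer, the catch has clicked in and holds the carousel at rest with the robot off it (contact force between carousel and stand above 2.5 N and horizontal distance between bay_edge and mark below 0.03 m and contact force between each of the arm, the fingers and carousel below 0.3 N and angular speed of carousel below 0.05 rad/s), for 0.3 s.
At the end, for the whole second after the job is handed in: The empty bay stands at the pointer (its brass line within 30 mm of the pointer, i.e. about 10 degrees either way) with the catch's roller pressed home between the nibs, and the tall tin stands released, upright and at rest on that bay's floor, within 30 mm of the bay's centre (contact force between carousel and stand above 2.5 N and horizontal distance between bay_edge and mark below 0.03 m and horizontal distance between tin and bay below 0.03 m and z of tin in the frame of carousel between 0.01 and 0.018 m and angle between tin's own z axis and vertical below 0.08 rad and linear speed of tin below 0.02 m/s and angular speed of carousel below 0.05 rad/s and contact force between the fingers and tin below 0.1 N); the robot touches nothing.
It fails at once if the carousel is pushed or knocked harder than 25 N (contact force between any of the fingers, the arm and carousel above 25 N).
It fails at once if the tin is dropped (moves faster than 0.4 m/s out of the fingers) or banged down with more than 60 N ((contact force between the fingers and tin below 0.1 N and linear speed of tin above 0.4 m/s) or contact force between tin and carousel above 60 N).
It fails at once if something in the other bays is tipped over or leaves its bay (angle between any of jar, canister, ramekin's own z axis and vertical above 0.4 rad or horizontal distance between any of jar, canister, ramekin and carousel above 0.125 m or horizontal distance between any of jar, canister, ramekin and carousel below 0.045 m).
It fails at once if the bowl, tub, teaspoon, tray or low tin is moved more than 40 mm (distance of any of bowl, tub, teaspoon, tray, low_tin from where it was at the start of the episode above 0.04 m).
It also fails if it takes over 70 s, if anything falls off the work surface, if the arm or the gripper's body presses on something with over 40 N, if the wrist force passes 120 N, or if a joint passes its speed limit or range.

## Working session

There is one attempt and no reset: what is moved stays moved. The work goes in short steps, Python scripts to look and compute and a tool call to move; the robot and the scene stay as the last step left them, time stands still between calls to the robot, and variables do not carry over. Pictures are saved under pics/ and viewed, about 8 in all and at most 12, crops included, and the job is handed in when it is done.

Besides the shell and the picture viewer there is one more tool, called after "Emit:" by a JSON object that holds its "fn" and its "kwargs", one argument or row to a line. play_rows: Moves the arm, as the interface text tells. Its arguments: {"type":"object","properties":{"targets":{"type":"array","items":{"type":"array","items":{"type":"number"}}}},"required":["targets"]}

```bash
mkdir -p pics; cat > h.py <<'E'
import numpy as np, cv2
from rig import bot
def ray(name,u,v):
    c=bot.get_calibration(name)
    K=np.array([[c['fx'],0,c['cx']],[0,c['fy'],c['cy']],[0,0,1.]])
    p=cv2.undistortPoints(np.array([[[u,v]]],float),K,np.array([c['k1'],0,0,0,0.]),criteria=None) if 0 else None
    xd=np.array([(u-c['cx'])/c['fx'],(v-c['cy'])/c['fy']]);x=xd.copy()
    for _ in range(30): x=xd/(1+c['k1']*(x@x))
    R=np.array(c['R']);t=np.array(c['t'])
    return -R.T@t, R.T@np.array([x[0],x[1],1])
def at(name,u,v,z):
    o,d=ray(name,u,v); return o+d*(z-o[2])/d[2]
def proj(name,X):
    c=bot.get_calibration(name); p=np.array(c['R'])@np.array(X,float)+np.array(c['t']); x=p[:2]/p[2]
    x=x*(1+c['k1']*(x@x)); return np.array([x[0]*c['fx']+c['cx'],x[1]*c['fy']+c['cy']])
E
python3 - <<'E'
from h import *
for n in('scene','top'):
    cv2.imwrite(f'pics/{n}0.png',bot.capture(n)); c=bot.get_calibration(n); print(n,c,-np.array(c['R']).T@np.array(c['t']))
s=bot.read_state();print(s)
E
```

```text
scene {'fx': 441.4029739046472, 'fy': 441.4029739046472, 'cx': 316.40709623543927, 'cy': 241.59132686815315, 'k1': -0.07643010804447156, 'R': array([[-0.24263182,  0.97011732, -0.00147732],
       [ 0.75760828,  0.18853051, -0.62488874],
       [-0.60593687, -0.15273712, -0.78071242]]), 't': array([ 0.13510617, -0.32508026,  1.3917511 ])} [1.12237785 0.14279077 0.88361798]
top {'fx': 588.6509702838956, 'fy': 588.6509702838956, 'cx': 328.99456731414284, 'cy': 237.99492291608993, 'k1': -0.10897885649210708, 'R': array([[ 0.01585142, -0.99986923, -0.00320188],
       [-0.99912669, -0.01571567, -0.03871539],
       [ 0.03866001,  0.00381278, -0.99924515]]), 't': array([-0.02838175,  0.5044118 ,  1.37657997])} [ 0.45120258 -0.02569947  1.39497848]
{'time_s': 0.1, 'joint_positions': array([-8.66586606e+01,  3.02758838e+01,  8.21487125e+01,  1.42170249e-04,
        6.76896541e+01, -1.02271122e+01]), 'qvel': array([ 0.04829163, -0.06904472, -0.19718415,  0.03090006, -0.06623447,
       -0.01086429]), 'tau': array([-9.11714451e-04, -4.40986991e+01, -1.77151036e+01,  6.34911982e-02,
        5.33942494e-02, -5.06840684e-05]), 'position': array([ 0.14661875, -0.60683116,  0.19684732]), 'tcp_rot': array([[ 9.72090570e-01,  2.34605863e-01, -1.13929821e-04],
       [ 2.34605620e-01, -9.72088597e-01,  1.99078799e-03],
       [ 3.56300655e-04, -1.96195481e-03, -9.99998012e-01]]), 'force': array([ 0.52216645, -0.00394514, -0.95557575]), 'moment': array([0.02178714, 0.00125662, 0.01432211]), 'opening': 1.0048962439109634}
```

View pics/top0.png

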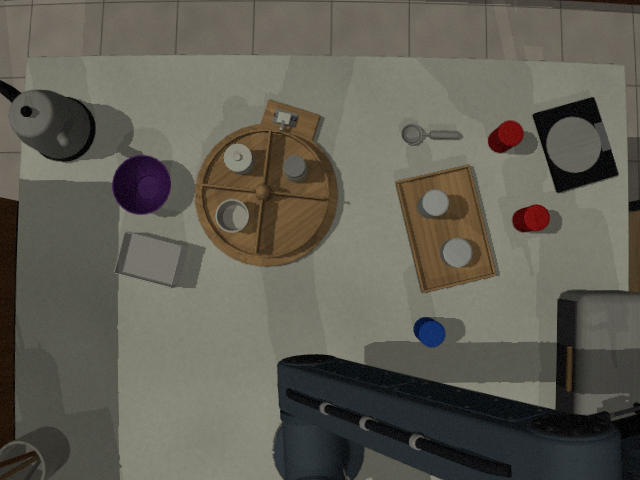

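View pics/scene0.png

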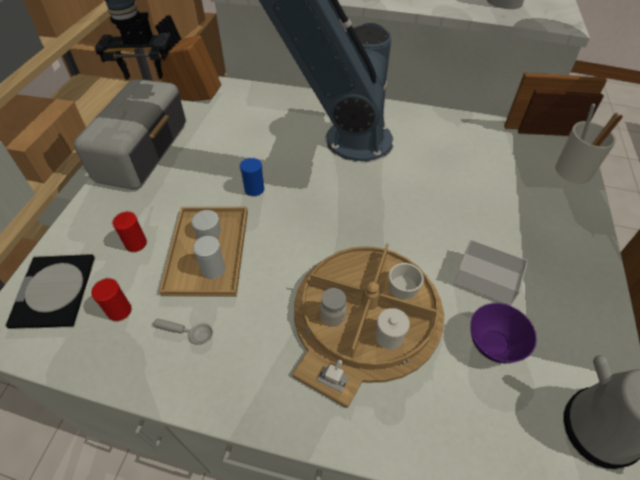

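Top view: carousel axis is near (263,190). The empty bay is at lower right, and the spoke divider runs down to about (260,252). The tall tin is probably the one at (434,203). Next, a zoomed crop.

```bash
python3 - <<'E'
from h import *
im=cv2.imread('pics/top0.png')
a=cv2.resize(im[90:290,180:360],None,fx=4,fy=4,interpolation=cv2.INTER_CUBIC)[:, :]
a=cv2.resize(im[115:275,185:355],None,fx=3.5,fy=3.5,interpolation=cv2.INTER_CUBIC)
b=cv2.resize(im[160:300,390:500],None,fx=1.9,fy=1.9,interpolation=cv2.INTER_CUBIC)
o=np.zeros((560,800+4,3),np.uint8);o[:a.shape[0],:a.shape[1]]=a;o[:b.shape[0],a.shape[1]:a.shape[1]+b.shape[1]]=b[:,:804-a.shape[1]]
cv2.imwrite('pics/c1.png',np.clip(o[:,:800].astype(float)*1.4,0,255).astype(np.uint8)); print(a.shape)
for n,u,v,z in[('axis',263,190,.111),('tall?',434,203,.101),('low?',457,252,.101),('tall?54',434,203,.054),('low?54',457,252,.054),('pt',347,203,0)]: print(n,at('top',u,v,z))
for n,u,v,z in[('axis',372,290,.111),('tall',208,243,.101),('low',206,218,.054)]: print(n,at('scene',u,v,z))
E
```

```text
(560, 595, 3)
axis [0.60402495 0.12572585 0.111     ]
tall? [ 0.58238649 -0.25180911  0.101     ]
low? [ 0.47476904 -0.30384659  0.101     ]
tall?54 [ 0.58715136 -0.26002188  0.054     ]
low?54 [ 0.47562502 -0.31394948  0.054     ]
pt [ 0.5891159  -0.06186812  0.        ]
axis [0.61920274 0.1340857  0.111     ]
tall [ 0.57855309 -0.24884687  0.101     ]
low [ 0.47177265 -0.30908217  0.054     ]
```

View pics/c1.png

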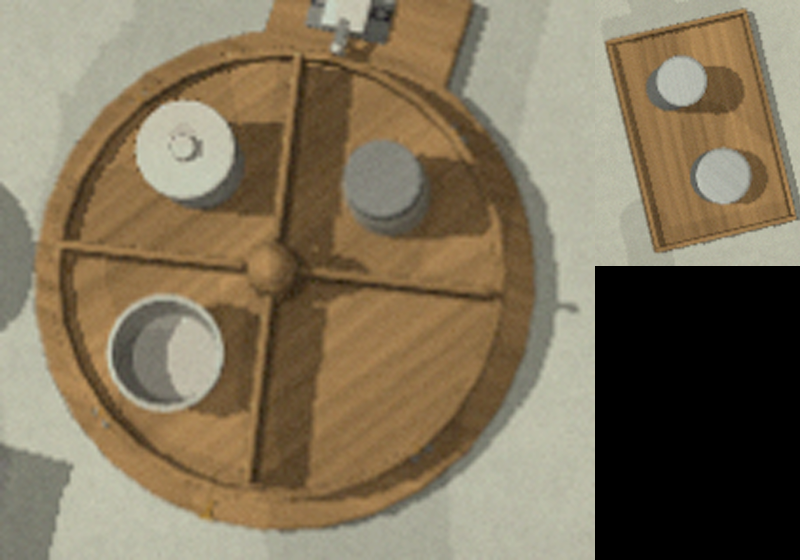

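The crop shows the divider ends at crop (300,57), (63,245), (500,296) and (252,482), and the brass pointer at about (207,508). The tray's upper tin stands clear of its lower one.

```bash
python3 - <<'E'
from h import *
f=lambda u,v,z: at('top',185+u/3.5-.35,115+v/3.5-.35,z)
E=np.array([f(*p,.085) for p in[(300,57),(63,245),(252,482),(500,296)]]);print(E)
# centre from intersection
A=np.array([E[2]-E[0],-(E[3]-E[1])])[:,:2].T
s=np.linalg.solve(A,(E[1]-E[0])[:2]);c=E[0]+s[0]*(E[2]-E[0]);print('c',c,np.linalg.norm((E-c)[:,:2],axis=1))
print('mean',E.mean(0))
print('post',f(272,268,.111))
p=f(207,508,.021);print('ptr',p,np.linalg.norm((p-c)[:2]))
c=(c+E.mean(0))/2
an=lambda q:np.degrees(np.arctan2(q[1]-c[1],q[0]-c[0]))
print([an(q) for q in E],'ptr',an(p),'catch',an(f(340,45,.04)))
# tins: hough-ish via tray corners
t=[at('top',390+(u-595)/1.9,160+v/1.9,.022) for u,v in[(609,42),(745,12),(794,216),(657,250)]]
print(np.array(t)); T=np.mean(t,axis=0);d=(t[0]+t[1]-t[2]-t[3])[:2];d/=np.linalg.norm(d);print('tray',T,T[:2]+.065*d,T[:2]-.065*d, [np.linalg.norm(t[i]-t[i-1]) for i in range(4)])
for (u,v,r) in[(682,82,25),(722,176,28)]:
  for z in(.101,.054):
    a=at('top',390+(u-595)/1.9,160+v/1.9,z);b=at('top',390+(u-595+r)/1.9,160+v/1.9,z);print(z,a,2*np.linalg.norm(a-b))
E
```

```text
[[ 0.74130457  0.11528454  0.085     ]
 [ 0.61751418  0.26544327  0.085     ]
 [ 0.46728876  0.14007606  0.085     ]
 [ 0.58850062 -0.01600475  0.085     ]]
c [0.60332174 0.12776851 0.085     ] [0.13854642 0.13840435 0.1365886  0.14453517]
mean [0.60365203 0.12619978 0.085     ]
post [0.60131125 0.12706576 0.111     ]
ptr [0.45020172 0.17802506 0.021     ] 0.1611566364394586
[np.float64(-4.852311592514062), np.float64(84.2150999002157), np.float64(174.50936722104467), np.float64(-95.98316770139431)] ptr 161.583264949114 catch -12.060072187137319
[[ 0.63814226 -0.17888323  0.022     ]
 [ 0.67894654 -0.34832977  0.022     ]
 [ 0.4265863  -0.41093447  0.022     ]
 [ 0.38264926 -0.24090731  0.022     ]]
tray [ 0.53158109 -0.29476369  0.022     ] [ 0.59470804 -0.27927214] [ 0.46845414 -0.31025525] [np.float64(0.26291378792640674), np.float64(0.1742903250552276), np.float64(0.2600096875846433), np.float64(0.17561234921752344)]
0.101 [ 0.58210715 -0.25579605  0.101     ] 0.058696574895265544
0.054 [ 0.58686187 -0.26415364  0.054     ] 0.06082855703579988
0.101 [ 0.47336954 -0.30350655  0.101     ] 0.06583450238569812
0.054 [ 0.47417469 -0.31359708  0.054     ] 0.06822574895447509
```

Emit:
{"fn": "play_rows", "kwargs": {
  "targets": [
    [1,0,0,0.04,0,0,0],
    [1,0,0.01,0.04,0,0,0],
    [1,0.021,0.044,0,0,0,0.078],
    [1,0.021,0.044,0,0,0,0.078],
    [1,0.021,0.044,0,0,0,0.078],
    [1,0.021,0.044,0,0,0,0.078],
    [1,0.021,0.044,0,0,0,0.078],
    [1,0.021,0.044,0,0,0,0.078],
    [1,0.021,0.044,0,0,0,0.078],
    [1,0.021,0.044,0,0,0,0.078],
    [1,0.021,0.044,0,0,0,0.078],
    [1,0.021,0.044,0,0,0,0.078]
  ]
}}

```text
time_s: 1.6
position: [0.3569, -0.1559, 0.2776]
tcp_rot: [[0.524, 0.852, 0.0], [0.852, -0.524, 0.0], [0.0, -0.0, -1.0]]
force: [1.2, -1.2, -0.3]
opening: 0.005
```

Emit:
{"fn": "play_rows", "kwargs": {
  "targets": [
    [1,0.022,0.044,0,0,0,0.078],
    [1,0.022,0.044,0,0,0,0.078],
    [1,0.022,0.044,0,0,0,0.078],
    [1,0.022,0.044,0,0,0,0.078],
    [1,0.022,0.044,0,0,0,0.078],
    [1,0.022,0.035,0,0,0,0.069],
    [1,0,0,0,0,0,0],
    [1,0,0,0,0,0,0]
  ]
}}

```text
time_s: 2.6
position: [0.4877, 0.0972, 0.2772]
tcp_rot: [[0.095, 0.995, -0.002], [0.995, -0.095, -0.001], [-0.001, -0.002, -1.0]]
force: [-0.2, -0.5, 0.2]
opening: 0.001
```

Emit:
{"fn": "play_rows", "kwargs": {
  "targets": [
    [1,0.002,0,-0.04,0,0,0],
    [1,0,0,-0.04,0,0,0],
    [1,0,0,-0.04,0,0,0],
    [1,0,0,-0.04,0,0,0],
    [1,0,0,-0.03,0,0,0],
    [1,0,0,-0.02,0,0,0],
    [1,0,0,-0.007,0,0,0],
    [1,0,0,0,0,0,0],
    [1,0,0,0,0,0,0]
  ]
}}

```text
time_s: 3.72
position: [0.4913, 0.0971, 0.0617]
tcp_rot: [[0.095, 0.995, 0.002], [0.995, -0.095, -0.0], [0.0, 0.002, -1.0]]
force: [1.5, 0.1, 0.5]
opening: 0.006
```

```bash
python3 - <<'E'
from h import *
im=bot.capture('top');sc=bot.capture('scene')
a=cv2.resize(im[115:275,185:355],None,fx=2.35,fy=2.35,interpolation=cv2.INTER_CUBIC)
b=cv2.resize(sc[230:390,280:460],None,fx=2.2,fy=2.2,interpolation=cv2.INTER_CUBIC)
o=np.zeros((380,796,3),np.uint8);o[:a.shape[0],:a.shape[1]]=a;o[:b.shape[0],400:400+b.shape[1]]=b
cv2.imwrite('pics/c2.png',np.clip(o*1.4,0,255).astype(np.uint8));print(bot.read_state()['position'])
E
```

```text
[0.49132017 0.09737207 0.06166391]
```

View pics/c2.png

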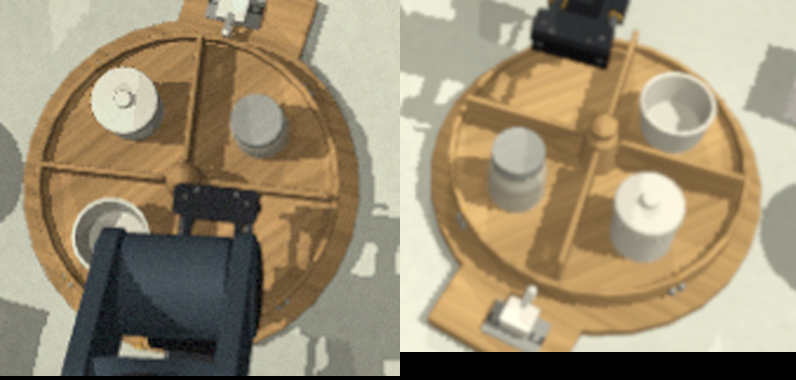

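Fingers are in the empty bay, clear of the divider. The nib pair is near scene crop (678,288) and the roller near (530,300). I'll work out their angles.

```bash
python3 - <<'E'
from h import *
c=np.array([.603,.127])
for n,u,v in[('nib',678,288),('g2',460,220),('roller',529,297)]:
  for z in(.03,.04,.05):
    p=at('scene',280+(u-400)/2.2,230+v/2.2,z)[:2]-c; print(n,z,np.linalg.norm(p),np.degrees(np.arctan2(p[1],p[0])))
f=lambda u,v,z: at('top',185+u/3.5-.35,115+v/3.5-.35,z)[:2]-c
for n,u,v,z in[('roller',340,45,.04),('g',425,452,.05),('g2',100,418,.05)]:
  p=f(u,v,z);print(n,np.linalg.norm(p),np.degrees(np.arctan2(p[1],p[0])))
E
```

```text
nib 0.03 0.15598347235516935 41.7497768203318
nib 0.04 0.15886688755521727 40.338226158712295
nib 0.05 0.16184325669606783 38.97779264968957
g2 0.03 0.14752014833095067 -49.01967997805259
g2 0.04 0.14971673998746718 -47.215106156339296
g2 0.05 0.1520574727880956 -45.4643970030163
roller 0.03 0.16059352663409374 -10.513379109454563
roller 0.04 0.164665800795086 -10.063793824342575
roller 0.05 0.16874772396309548 -9.635933733034982
roller 0.1602107245699364 -12.029237075056152
g 0.14852906248832243 -140.04205873240977
g2 0.15194772048848795 128.66864341397527
```

Emit:
{"fn": "play_rows", "kwargs": {
  "targets": [
    [1,0.0004,0.005,0,0,0,0],
    [1,0.0004,0.005,0,0,0,0],
    [1,0.0004,0.005,0,0,0,0],
    [1,0.0002,0.0025,0,0,0,0],
    [1,0.0002,0.0015,0,0,0,0],
    [1,0.0002,0.0015,0,0,0,0],
    [1,0.0002,0.0015,0,0,0,0],
    [1,0.0002,0.0015,0,0,0,0],
    [1,0.0002,0.0015,0,0,0,0],
    [1,0.0002,0.0015,0,0,0,0],
    [1,0.0002,0.0015,0,0,0,0],
    [1,0.0002,0.0015,0,0,0,0]
  ]
}}

```text
time_s: 5.32
position: [0.4937, 0.1271, 0.0608]
tcp_rot: [[0.095, 0.995, -0.0], [0.995, -0.095, -0.0], [-0.0, -0.0, -1.0]]
force: [-0.1, 0.1, -0.1]
opening: 0.003
```

```bash
python3 - <<'E'
from h import *
c=np.array([.603,.127]);s=bot.read_state();p=s['position'][:2];print(p,s['force'])
prev=p
for th in range(174,110,-4):
  a=np.radians(th);q=c+.110*np.array([np.cos(a),np.sin(a)])+.0125*np.array([-np.sin(a),np.cos(a)])
  print(th,q.round(4),(q-prev).round(4));prev=q
E
```

```text
[0.49366577 0.12707377] [-0.1184378   0.09616077 -0.08914463]
174 [0.4923 0.1261] [-0.0014 -0.001 ]
170 [0.4925 0.1338] [0.0002 0.0077]
166 [0.4932 0.1415] [0.0007 0.0077]
162 [0.4945 0.1491] [0.0013 0.0076]
158 [0.4963 0.1566] [0.0018 0.0075]
154 [0.4987 0.164 ] [0.0023 0.0074]
150 [0.5015 0.1712] [0.0028 0.0072]
146 [0.5048 0.1781] [0.0033 0.007 ]
142 [0.5086 0.1849] [0.0038 0.0067]
138 [0.5129 0.1913] [0.0043 0.0064]
134 [0.5176 0.1974] [0.0047 0.0061]
130 [0.5227 0.2032] [0.0051 0.0058]
126 [0.5282 0.2086] [0.0055 0.0054]
122 [0.5341 0.2137] [0.0059 0.005 ]
118 [0.5403 0.2183] [0.0062 0.0046]
114 [0.5468 0.2224] [0.0065 0.0041]
```

Emit:
{"fn": "play_rows", "kwargs": {
  "targets": [
    [1,0,0.002,0,0,0,-0.0175],
    [1,0,0.002,0,0,0,-0.0175],
    [1,0,0.0018,0,0,0,-0.0175],
    [1,0,0.0018,0,0,0,-0.0175],
    [1,0,0.0018,0,0,0,-0.0175],
    [1,0,0.0018,0,0,0,-0.0175],
    [1,0.0001,0.0019,0,0,0,-0.0175],
    [1,0.0002,0.0019,0,0,0,-0.0175],
    [1,0.0003,0.0019,0,0,0,-0.0175],
    [1,0.0003,0.0019,0,0,0,-0.0175],
    [1,0.0003,0.0019,0,0,0,-0.0175],
    [1,0.0003,0.0019,0,0,0,-0.0175]
  ]
}}

```text
time_s: 6.82
position: [0.4952, 0.1497, 0.0607]
tcp_rot: [[0.301, 0.954, 0.0], [0.954, -0.301, -0.0], [-0.0, 0.0, -1.0]]
force: [-0.5, 0.3, 0.1]
opening: 0.01
```

Emit:
{"fn": "play_rows", "kwargs": {
  "targets": [
    [1,0.0004,0.0019,0,0,0,-0.0175],
    [1,0.0004,0.0019,0,0,0,-0.0175],
    [1,0.0005,0.0019,0,0,0,-0.0175],
    [1,0.0005,0.0019,0,0,0,-0.0175],
    [1,0.0005,0.0019,0,0,0,-0.0175],
    [1,0.0006,0.0018,0,0,0,-0.0175],
    [1,0.0006,0.0018,0,0,0,-0.0175],
    [1,0.0006,0.0018,0,0,0,-0.0175],
    [1,0.0007,0.0018,0,0,0,-0.0175],
    [1,0.0007,0.0018,0,0,0,-0.0175],
    [1,0.0007,0.0018,0,0,0,-0.0175],
    [1,0.0007,0.0018,0,0,0,-0.0175]
  ]
}}

```text
time_s: 8.32
position: [0.5021, 0.1718, 0.0607]
tcp_rot: [[0.494, 0.87, -0.0], [0.87, -0.494, 0.0], [-0.0, -0.0, -1.0]]
force: [-0.5, -0.3, 0.8]
opening: 0.004
```

```bash
python3 - <<'E'
from h import *
im=bot.capture('top');sc=bot.capture('scene')
a=cv2.resize(im[115:275,185:355],None,fx=2.35,fy=2.35,interpolation=cv2.INTER_CUBIC)
b=cv2.resize(sc[230:390,280:460],None,fx=2.2,fy=2.2,interpolation=cv2.INTER_CUBIC)
o=np.zeros((380,796,3),np.uint8);o[:a.shape[0],:a.shape[1]]=a;o[:b.shape[0],400:400+b.shape[1]]=b
cv2.imwrite('pics/c3.png',np.clip(o*1.4,0,255).astype(np.uint8))
E
```

```text
(no output)
```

View pics/c3.png

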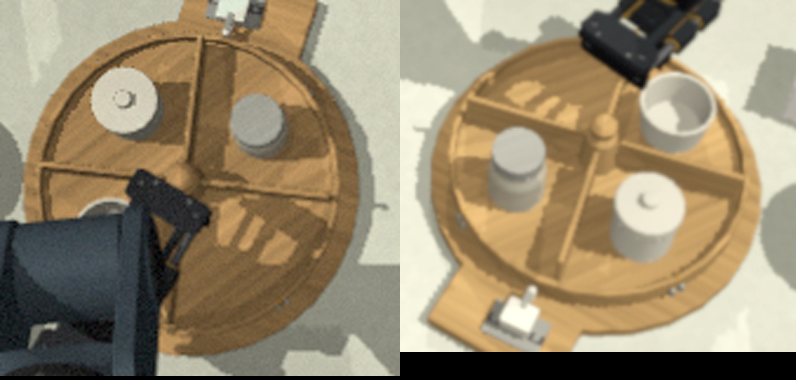

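```bash
python3 - <<'E'
from h import *
p=bot.read_state()['position'];print(p)
for z in(.06,.085,.13,.2,.3):
  X=[p[0],p[1],z];a=proj('top',X);b=proj('scene',X)
  print(z,a,((a-[185,115])*2.35).round(),b,((b-[280,230])*2.2+[400,0]).round())
c=[.603,.127]
for ang in(-5.5,84.5,174.5,264.5):
  r=np.radians(ang);X=[c[0]+.14*np.cos(r),c[1]+.14*np.sin(r),.085];a=proj('top',X);b=proj('scene',X);print(ang,((a-[185,115])*2.35).round(),((b-[280,230])*2.2+[400,0]).round())
E
```

```text
[0.50220488 0.17186799 0.06077933]
0.06 [244.43155357 236.94987317] [140. 287.] [394.48839475 263.42445036] [652.  74.]
0.085 [242.79294674 236.49673358] [136. 286.] [396.00400567 256.93928538] [655.  59.]
0.13 [239.68185442 235.63627893] [129. 283.] [398.87947629 244.60093587] [662.  32.]
0.2 [234.38168171 234.17002979] [116. 280.] [403.76917274 223.51475206] [672. -14.]
0.3 [225.64907832 231.75327035] [ 96. 274.] [411.78743314 188.64307352] [690. -91.]
-5.5 [202.  36.] [553. 257.]
84.5 [ 41. 165.] [738. 173.]
174.5 [168. 327.] [630.  25.]
264.5 [331. 197.] [460.  92.]
```

```bash
python3 - <<'E'
from h import *
def tri(a,b):
  o1,d1=ray('top',185+a[0]/2.35,115+a[1]/2.35);o2,d2=ray('scene',280+(b[0]-400)/2.2,230+b[1]/2.2)
  s=np.linalg.lstsq(np.c_[d1,-d2],o2-o1,rcond=None)[0];x=o1+s[0]*d1;y=o2+s[1]*d2;return ((x+y)/2).round(3),np.linalg.norm(x-y).round(4)
for a in[(140,170),(210,210),(200,230),(128,192)]:
  for b in[(597,10),(660,60),(643,85),(583,38)]: print(a,b,*tri(a,b))
im=cv2.imread('pics/c3.png')
E
```

```text
(140, 170) (597, 10) [0.594 0.128 0.26 ] 0.0335
(140, 170) (660, 60) [0.597 0.162 0.204] 0.0193
(140, 170) (643, 85) [0.602 0.16  0.172] 0.0045
(140, 170) (583, 38) [0.6   0.126 0.23 ] 0.0465
(210, 210) (597, 10) [0.562 0.1   0.213] 0.0192
(210, 210) (660, 60) [0.566 0.134 0.161] 0.0783
(210, 210) (643, 85) [0.569 0.131 0.122] 0.0644
(210, 210) (583, 38) [0.566 0.097 0.177] 0.0068
(200, 230) (597, 10) [0.546 0.104 0.196] 0.0083
(200, 230) (660, 60) [0.549 0.14  0.14 ] 0.0685
(200, 230) (643, 85) [0.552 0.137 0.1  ] 0.0538
(200, 230) (583, 38) [0.551 0.102 0.159] 0.0049
(128, 192) (597, 10) [0.579 0.133 0.245] 0.0466
(128, 192) (660, 60) [0.58  0.169 0.185] 0.007
(128, 192) (643, 85) [0.585 0.167 0.151] 0.0085
(128, 192) (583, 38) [0.584 0.131 0.214] 0.0603
```

```bash
python3 - <<'E'
from h import *
sc=bot.capture('scene')
b=cv2.resize(sc[150:300,320:480],None,fx=4,fy=4,interpolation=cv2.INTER_CUBIC)
cv2.imwrite('pics/c4.png',np.clip(b*1.6,0,255).astype(np.uint8))
E
```

```text
(no output)
```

View pics/c4.png

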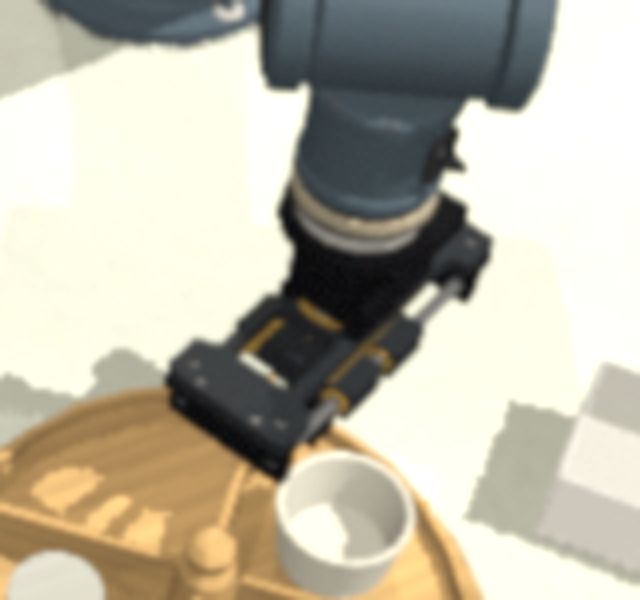

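```bash
python3 - <<'E'
from h import *
def tri(a,b):
  o1,d1=ray('top',*a);o2,d2=ray('scene',*b)
  s=np.linalg.lstsq(np.c_[d1,-d2],o2-o1,rcond=None)[0];x=o1+s[0]*d1;y=o2+s[1]*d2;return ((x+y)/2).round(4),np.linalg.norm(x-y).round(4)
T=lambda u,v:(185+u/3.5-.35,115+v/3.5-.35)
S=lambda u,v:(280+(u-400)/2.2-.27,230+v/2.2-.27)
for n,a,b in[('d-5',(300,57),(562,262)),('d84',(63,245),(742,179)),('d264',(500,296),(468,99)),('postcentre',(272,268),(603,127)),('ramekin',(166,352),(677,103)),('canister knob',(183,145),(650,199)),('jar',(385,180),(518,150))]: print(n,*tri(T(*a),S(*b)))
# image views of dividers, fresh, to compare with start numerically
E
```

```text
d-5 [0.7423 0.1186 0.0785] 0.0053
d84 [0.6182 0.269  0.0783] 0.0041
d264 [ 0.5885 -0.0107  0.0723] 0.0107
postcentre [0.6029 0.1309 0.0949] 0.0039
ramekin [0.5495 0.1985 0.0833] 0.0024
canister knob [0.6785 0.1861 0.1107] 0.0017
jar [0.6574 0.059  0.1112] 0.0037
```

```bash
python3 - <<'E'
from h import *
s0=cv2.imread('pics/scene0.png');sc=bot.capture('scene')
c=lambda i:cv2.resize(i[235:385,290:450],None,fx=2.5,fy=2.5,interpolation=cv2.INTER_CUBIC)
o=np.clip(np.hstack([c(s0),c(sc)])*1.5,0,255).astype(np.uint8)
c0=np.array([.603,.127])
for k in range(2):
  for ang in(-5.5,84.5,174.5,264.5):
    r=np.radians(ang)
    for z,col in((.085,(0,0,255)),(.04,(255,0,0))):
      P=[proj('scene',[*(c0+q*np.array([np.cos(r),np.sin(r)])),z]) for q in(.02,.14)]
      P=[tuple(int(v) for v in (p-[290,235])*2.5+[400*k,0]) for p in P];cv2.line(o,P[0],P[1],col,1)
cv2.imwrite('pics/c5.png',o)
E
```

```text
(no output)
```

View pics/c5.png

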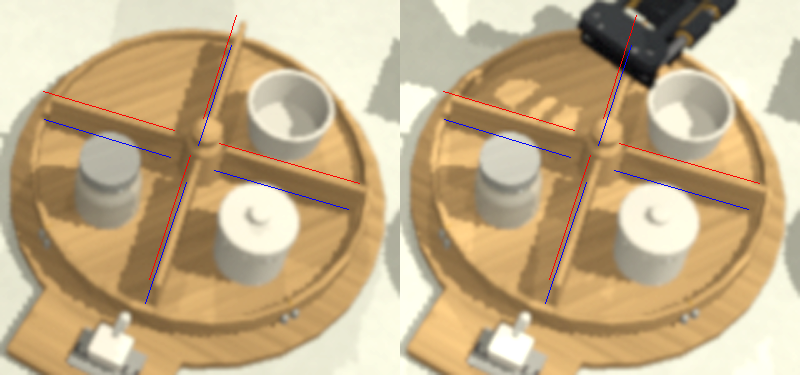

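The deck has not turned: all dividers sit where they were, and no contact force showed. So the finger must have passed over the divider, which means the heights don't match what I assumed. I'll go back up over the empty bay and feel for the floor gently.

Emit:
{"fn": "play_rows", "kwargs": {
  "targets": [
    [1,0,0,0.03,0,0,0],
    [1,0,0,0.03,0,0,0],
    [1,-0.002,-0.018,0,0,0,0.1],
    [1,-0.002,-0.018,0,0,0,0.1],
    [1,-0.003,-0.018,0,0,0,0.1],
    [1,-0.003,-0.018,0,0,0,0.12],
    [1,0,0,-0.03,0,0,0],
    [1,0,0,-0.025,0,0,0],
    [1,0,0,-0.005,0,0,0],
    [1,0,0,0,0,0,0]
  ]
}}

```text
time_s: 9.78
position: [0.4921, 0.0997, 0.0608]
tcp_rot: [[0.095, 0.995, -0.0], [0.995, -0.095, 0.0], [-0.0, -0.0, -1.0]]
force: [0.6, -0.2, -0.1]
opening: 0.005
```

Emit:
{"fn": "play_rows", "kwargs": {
  "targets": [
    [1,0,0,-0.002,0,0,0],
    [1,0,0,-0.002,0,0,0],
    [1,0,0,-0.002,0,0,0],
    [1,0,0,-0.002,0,0,0],
    [1,0,0,-0.002,0,0,0],
    [1,0,0,0,0,0,0]
  ]
}}

```text
time_s: 10.52
position: [0.4919, 0.0997, 0.0505]
tcp_rot: [[0.095, 0.995, -0.0], [0.995, -0.095, 0.0], [-0.0, -0.0, -1.0]]
force: [-0.3, -0.1, 0.3]
opening: 0.006
```

Emit:
{"fn": "play_rows", "kwargs": {
  "targets": [
    [1,0,0,-0.001,0,0,0],
    [1,0,0,-0.001,0,0,0],
    [1,0,0,-0.001,0,0,0],
    [1,0,0,-0.001,0,0,0],
    [1,0,0,0,0,0,0]
  ]
}}

```text
time_s: 11.15
position: [0.492, 0.0997, 0.0467]
tcp_rot: [[0.095, 0.995, -0.0], [0.995, -0.095, 0.0], [-0.0, -0.0, -1.0]]
force: [0.4, 0.3, -0.2]
opening: 0.006
```

Emit:
{"fn": "play_rows", "kwargs": {
  "targets": [
    [1,0,0,-0.001,0,0,0],
    [1,0,0,-0.001,0,0,0],
    [1,0,0,-0.001,0,0,0],
    [1,0,0,-0.001,0,0,0],
    [1,0,0,0,0,0,0]
  ]
}}

```text
time_s: 11.78
position: [0.492, 0.0997, 0.0427]
tcp_rot: [[0.095, 0.995, -0.0], [0.995, -0.095, 0.0], [-0.0, -0.0, -1.0]]
force: [0.3, -0.6, -0.4]
opening: 0.004
```

Emit:
{"fn": "play_rows", "kwargs": {
  "targets": [
    [1,0,0,-0.001,0,0,0],
    [1,0,0,-0.001,0,0,0],
    [1,0,0,0,0,0,0]
  ]
}}

```text
time_s: 12.15
position: [0.492, 0.0997, 0.0407]
tcp_rot: [[0.095, 0.995, -0.0], [0.995, -0.095, -0.0], [-0.0, -0.0, -1.0]]
force: [0.4, -0.1, -0.1]
opening: 0.007
```

Emit:
{"fn": "play_rows", "kwargs": {
  "targets": [
    [1,0,0,-0.001,0,0,0],
    [1,0,0,-0.001,0,0,0],
    [1,0,0,0,0,0,0]
  ]
}}

```text
time_s: 12.52
position: [0.492, 0.0997, 0.0387]
tcp_rot: [[0.095, 0.995, -0.0], [0.995, -0.095, -0.0], [-0.0, -0.0, -1.0]]
force: [-0.0, 0.5, 0.2]
opening: 0.006
```

Emit:
{"fn": "play_rows", "kwargs": {
  "targets": [
    [1,0,0,-0.001,0,0,0],
    [1,0,0,-0.001,0,0,0],
    [1,0,0,-0.001,0,0,0],
    [1,0,0,0,0,0,0]
  ]
}}

```text
time_s: 13.02
position: [0.492, 0.0997, 0.0356]
tcp_rot: [[0.095, 0.995, -0.0], [0.995, -0.095, 0.0], [-0.0, -0.0, -1.0]]
force: [-0.1, -0.6, 0.3]
opening: 0.008
```

```bash
python3 - <<'E'
from h import *
sc=bot.capture('scene');tp=bot.capture('top')
c=lambda i,y,x:cv2.resize(i[y:y+130,x:x+130],None,fx=3,fy=3,interpolation=cv2.INTER_CUBIC)
o=np.clip(np.hstack([c(sc,180,300),c(tp,160,220)])*1.7,0,255).astype(np.uint8)
p=bot.read_state()['position'];print(p)
for k,(n,y,x) in enumerate([('scene',180,300),('top',160,220)]):
  for z in(p[2],p[2]+.07): cv2.circle(o,tuple(int(v) for v in (proj(n,[p[0],p[1],z])-[x,y])*3+[390*k,0]),4,(0,0,255),1)
cv2.imwrite('pics/c6.png',o)
E
```

```text
[0.49202431 0.09969466 0.03572562]
```

View pics/c6.png

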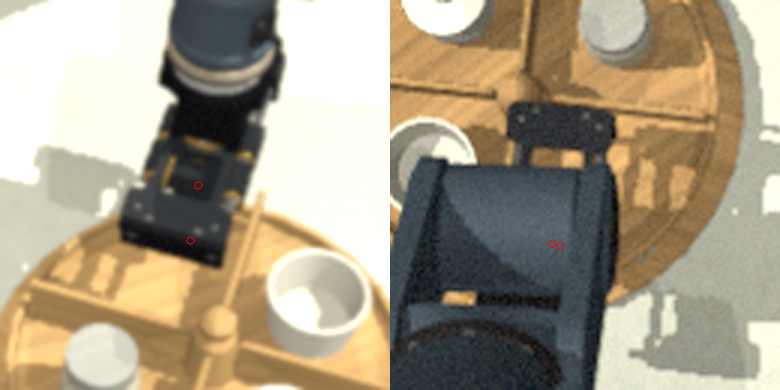

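```bash
python3 - <<'E'
from h import *
# scene points on front face plane x'=const ; inner end at TCP+.095*(.995,-.095)
n=np.array([.995,-.095,0]);e=np.array([.492,.0997,0])+.095*n
for u,v in[(122,205),(122,235),(218,262),(228,225),(140,190)]:
  o,d=ray('scene',300+u/3,180+v/3);s=(n@(e-o))/(n@d);print('scene',u,v,(o+s*d).round(3))
for z in(.106,.13,.15,.17):
  for u,v in[(510,102),(615,112),(612,152),(507,142)]: print(z,at('top',220+(u-390)/3,160+v/3,z)[:2].round(3),end=' ')
  print()
E
```

```text
scene 122 205 [0.583 0.057 0.183]
scene 122 235 [0.583 0.059 0.149]
scene 218 262 [0.59  0.127 0.149]
scene 228 225 [0.59  0.129 0.192]
scene 140 190 [0.584 0.069 0.204]
0.106 [0.596 0.133] 0.106 [0.589 0.055] 0.106 [0.56  0.057] 0.106 [0.566 0.134] 
0.13 [0.593 0.13 ] 0.13 [0.587 0.054] 0.13 [0.558 0.056] 0.13 [0.564 0.131] 
0.15 [0.591 0.127] 0.15 [0.585 0.053] 0.15 [0.556 0.054] 0.15 [0.562 0.129] 
0.17 [0.588 0.125] 0.17 [0.583 0.051] 0.17 [0.555 0.053] 0.17 [0.56  0.126]
```

Body underside measures about 0.149 m, against 0.106 expected from the TCP reading. So the reported z looks about 40 mm too low. I'll lift and turn the gripper so the fingertips show.

Emit:
{"fn": "play_rows", "kwargs": {
  "targets": [
    [1,0,0,0.03,0,0,-0.17],
    [1,0,0,0,0,0,-0.175],
    [1,0,0,0,0,0,-0.175],
    [1,0,0,0,0,0,-0.175],
    [1,0,0,0,0,0,-0.175],
    [1,0,0,0,0,0,-0.175],
    [1,0,0,0,0,0,-0.175],
    [1,0,0,0,0,0,-0.175],
    [1,0,0,0,0,0,-0.175],
    [1,0,0,0,0,0,0]
  ]
}}

```text
time_s: 14.38
position: [0.492, 0.0997, 0.0658]
tcp_rot: [[0.996, -0.092, 0.0], [-0.092, -0.996, 0.0], [0.0, -0.0, -1.0]]
force: [0.1, -1.3, 0.2]
opening: 0.005
```

```bash
python3 - <<'E'
from h import *
sc=bot.capture('scene');tp=bot.capture('top')
cv2.imwrite('pics/sc7.png',sc)
c=lambda i,y,x:cv2.resize(i[y:y+130,x:x+130],None,fx=4,fy=4,interpolation=cv2.INTER_CUBIC)
o=np.clip(c(sc,180,300)*1.9,0,255).astype(np.uint8)
p=bot.read_state()['position'];print(p)
for dz in (0,.019,.04,.07): cv2.circle(o,tuple(int(v) for v in (proj('scene',[p[0],p[1],p[2]+dz])-[300,180])*4),4,(0,0,255),1)
cv2.imwrite('pics/c7.png',o)
E
```

```text
[0.49199215 0.0996672  0.06574715]
```

View pics/c7.png

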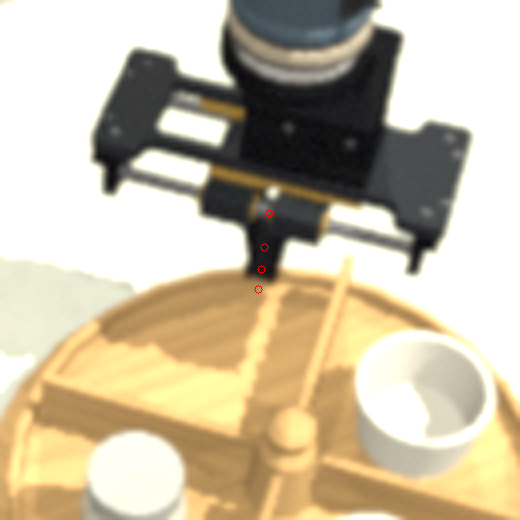

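The fingertip's lower edge shows at (262,280), and I had projected about 300. So the real tip is roughly 20 mm higher than reported, which fits passing over the divider top. I'll push at a reading of about 0.036, a height I've already felt to be free.

Emit:
{"fn": "play_rows", "kwargs": {
  "targets": [
    [1,0,0,0,0,0,0.17],
    [1,0,0,0,0,0,0.175],
    [1,0,0,0,0,0,0.175],
    [1,0,0,0,0,0,0.175],
    [1,0,0,0,0,0,0.175],
    [1,0,0,-0.01,0,0,0.175],
    [1,0,0,-0.01,0,0,0.175],
    [1,0,0,-0.008,0,0,0.175],
    [1,0,0,-0.002,0,0,0.175],
    [1,0.0002,0.005,0,0,0,0],
    [1,0.0002,0.005,0,0,0,0],
    [1,0,0,0,0,0,0]
  ]
}}

```text
time_s: 15.98
position: [0.4926, 0.1102, 0.0359]
tcp_rot: [[0.095, 0.995, 0.001], [0.995, -0.095, 0.0], [0.0, 0.001, -1.0]]
force: [-0.4, -0.3, -0.2]
opening: 0.006
```

Emit:
{"fn": "play_rows", "kwargs": {
  "targets": [
    [1,0.0003,0.0025,0,0,0,0],
    [1,0.0002,0.0015,0,0,0,0],
    [1,0.0002,0.0015,0,0,0,0],
    [1,0.0002,0.0015,0,0,0,0],
    [1,0.0002,0.0015,0,0,0,0],
    [1,0.0002,0.0015,0,0,0,0],
    [1,0.0002,0.0015,0,0,0,0],
    [1,0.0002,0.0015,0,0,0,0],
    [1,0.0002,0.0015,0,0,0,0],
    [1,0.0002,0.0015,0,0,0,0],
    [1,0.0002,0.0015,0,0,0,0],
    [1,0.0002,0.0015,0,0,0,0]
  ]
}}

```text
time_s: 17.48
position: [0.4949, 0.1288, 0.0358]
tcp_rot: [[0.095, 0.995, -0.0], [0.995, -0.095, -0.0], [-0.0, -0.0, -1.0]]
force: [-0.6, -0.2, 0.3]
opening: 0.005
```

Emit:
{"fn": "play_rows", "kwargs": {
  "targets": [
    [1,0,0.0015,0,0,0,-0.01],
    [1,0,0.0015,0,0,0,-0.01],
    [1,0,0.0018,0,0,0,-0.0175],
    [1,0,0.0018,0,0,0,-0.0175],
    [1,0,0.0018,0,0,0,-0.0175],
    [1,0,0.0018,0,0,0,-0.0175],
    [1,0.0001,0.0019,0,0,0,-0.0175],
    [1,0.0002,0.0019,0,0,0,-0.0175],
    [1,0.0003,0.0019,0,0,0,-0.0175],
    [1,0.0003,0.0019,0,0,0,-0.0175],
    [1,0.0003,0.0019,0,0,0,-0.0175],
    [1,0.0003,0.0019,0,0,0,-0.0175]
  ]
}}

```text
time_s: 18.98
position: [0.4964, 0.1504, 0.0358]
tcp_rot: [[0.287, 0.958, -0.0], [0.958, -0.287, 0.0], [-0.0, -0.0, -1.0]]
force: [0.6, -1.6, -0.3]
opening: 0.006
```

```bash
cat >> h.py <<'E'
def deck(im,ref,lo,hi,c=(.603,.129),step=.25):
    """deck rotation (deg, cw) best matching dewarped ring of ref scene picture"""
    def ring(i):
        r=np.linspace(.06,.135,20);th=np.radians(np.arange(-100,80,step))
        P=np.array([[proj('scene',[c[0]+a*np.cos(t),c[1]+a*np.sin(t),.085]) for t in th] for a in r],np.float32)
        return cv2.remap(cv2.cvtColor(cv2.GaussianBlur(i,(3,3),0),cv2.COLOR_BGR2GRAY),P[...,0],P[...,1],cv2.INTER_LINEAR).astype(float)
    A,B=ring(ref),ring(im);best=[]
    for k in range(int(lo/step),int(hi/step)):
        a=A[:,k:] if k>=0 else A; b=B[:,:A.shape[1]-k]
        best.append((np.corrcoef(a.ravel(),b.ravel())[0,1],k*step))
    return max(best)
E
python3 - <<'E'
from h import *
print(deck(bot.capture('scene'),cv2.imread('pics/scene0.png'),0,60))
E
```

```text
Traceback (most recent call last):
  File "h.py", line 22, in deck
    A,B=ring(ref),ring(im);best=[]
        ~~~~^^^^^
  File "h.py", line 20, in ring
    P=np.array([[proj('scene',[c[0]+a*np.cos(t),c[1]+a*np.sin(t),.085]) for t in th] for a in r],np.float32)
                 ~~~~^^^^^^^^^^^^^^^^^^^^^^^^^^^^^^^^^^^^^^^^^^^^^^^^^^
  File "h.py", line 14, in proj
    c=bot.get_calibration(name); p=np.array(c['R'])@np.array(X,float)+np.array(c['t']); x=p[:2]/p[2]
ValueError: time passes only in moves, steps and waits
```

```bash
sed -i 's/bot.get_calibration(name)/cal(name)/; s/^from rig import bot/from rig import bot\nimport functools\ncal=functools.cache(bot.get_calibration)/' h.py
python3 - <<'E'
from h import *
im=bot.capture('scene');print(deck(im,cv2.imread('pics/scene0.png'),0,60));print(bot.read_state()['force'])
E
```

```text
(np.float64(0.9341547661251469), 11.25)
[ 0.21431937  0.20559801 -0.18541044]
```

Emit:
{"fn": "play_rows", "kwargs": {
  "targets": [
    [1,0.0004,0.0019,0,0,0,-0.0175],
    [1,0.0004,0.0019,0,0,0,-0.0175],
    [1,0.0005,0.0019,0,0,0,-0.0175],
    [1,0.0005,0.0019,0,0,0,-0.0175],
    [1,0.0006,0.0019,0,0,0,-0.0175],
    [1,0.0006,0.0018,0,0,0,-0.0175],
    [1,0.0006,0.0018,0,0,0,-0.0175],
    [1,0.0006,0.0018,0,0,0,-0.0175],
    [1,0.0007,0.0018,0,0,0,-0.0175],
    [1,0.0007,0.0018,0,0,0,-0.0175],
    [1,0.0007,0.0018,0,0,0,-0.0175],
    [1,0.0007,0.0018,0,0,0,-0.0175]
  ]
}}

```text
time_s: 20.58
position: [0.5034, 0.1725, 0.0357]
tcp_rot: [[0.48, 0.877, -0.0], [0.877, -0.48, 0.0], [-0.0, -0.0, -1.0]]
force: [-1.6, -0.7, -0.5]
opening: 0.008
```

Emit:
{"fn": "play_rows", "kwargs": {
  "targets": [
    [1,0.0008,0.0018,0,0,0,-0.0175],
    [1,0.0008,0.0018,0,0,0,-0.0175],
    [1,0.0008,0.0017,0,0,0,-0.0175],
    [1,0.0009,0.0017,0,0,0,-0.0175],
    [1,0.0009,0.0017,0,0,0,-0.0175],
    [1,0.0009,0.0017,0,0,0,-0.0175],
    [1,0.001,0.0017,0,0,0,-0.0175],
    [1,0.001,0.0016,0,0,0,-0.0175],
    [1,0.001,0.0016,0,0,0,-0.0175],
    [1,0.001,0.0016,0,0,0,-0.0175]
  ]
}}

```text
time_s: 21.82
position: [0.5126, 0.1894, 0.0357]
tcp_rot: [[0.626, 0.78, 0.0], [0.78, -0.626, 0.0], [0.0, -0.0, -1.0]]
force: [-1.7, -0.6, 0.1]
opening: 0.008
```

```bash
python3 - <<'E'
from h import *
im=bot.capture('scene');print(deck(im,cv2.imread('pics/scene0.png'),0,70));s=bot.read_state();print(s['position'],s['force'])
E
```

```text
(np.float64(0.8133169404832953), 34.5)
[0.51311729 0.18960066 0.03579183] [-1.01068227  0.04612977 -0.31088461]
```

Emit:
{"fn": "play_rows", "kwargs": {
  "targets": [
    [1,0.0011,0.0016,0,0,0,-0.0175],
    [1,0.0011,0.0016,0,0,0,-0.0175],
    [1,0.0011,0.0015,0,0,0,-0.0175],
    [1,0.0012,0.0015,0,0,0,-0.0175],
    [1,0.0012,0.0015,0,0,0,-0.0175],
    [1,0.0012,0.0015,0,0,0,-0.0175],
    [1,0.0012,0.0015,0,0,0,-0.0175],
    [1,0,0,0,0,0,0]
  ]
}}

```text
time_s: 22.88
position: [0.5213, 0.2002, 0.0358]
tcp_rot: [[0.716, 0.698, 0.001], [0.698, -0.716, 0.0], [0.001, 0.001, -1.0]]
force: [-0.1, 0.0, -1.0]
opening: 0.004
```

Emit:
{"fn": "play_rows", "kwargs": {
  "targets": [
    [1,0.0005,0.0006,0,0,0,-0.007],
    [1,0.0005,0.0006,0,0,0,-0.007],
    [1,0.0005,0.0006,0,0,0,-0.007],
    [1,0.0005,0.0006,0,0,0,-0.007]
  ]
}}

```text
time_s: 23.38
position: [0.5229, 0.2023, 0.0358]
tcp_rot: [[0.735, 0.678, 0.0], [0.678, -0.735, -0.0], [0.0, 0.0, -1.0]]
force: [0.7, -1.0, 0.3]
opening: 0.003
```

Emit:
{"fn": "play_rows", "kwargs": {
  "targets": [
    [1,0.0005,0.0006,0,0,0,-0.007],
    [1,0.0005,0.0006,0,0,0,-0.007],
    [1,0.0006,0.0005,0,0,0,-0.007]
  ]
}}

```text
time_s: 23.75
position: [0.5243, 0.2041, 0.0358]
tcp_rot: [[0.749, 0.662, -0.0], [0.662, -0.749, 0.0], [-0.0, -0.0, -1.0]]
force: [-1.0, -1.2, 1.3]
opening: -0.0
```

Emit:
{"fn": "play_rows", "kwargs": {
  "targets": [
    [1,0.0005,0.0006,0,0,0,-0.007],
    [1,0.0005,0.0005,0,0,0,-0.007],
    [1,0.0006,0.0006,0,0,0,-0.007]
  ]
}}

```text
time_s: 24.12
position: [0.5258, 0.2058, 0.0358]
tcp_rot: [[0.763, 0.646, -0.0], [0.646, -0.763, 0.0], [-0.0, -0.0, -1.0]]
force: [-0.7, -0.5, 1.0]
opening: 0.003
```

Emit:
{"fn": "play_rows", "kwargs": {
  "targets": [
    [1,0.0005,0.0006,0,0,0,-0.007],
    [1,0.0006,0.0005,0,0,0,-0.007],
    [1,0.0006,0.0005,0,0,0,-0.007]
  ]
}}

```text
time_s: 24.5
position: [0.5274, 0.2075, 0.0358]
tcp_rot: [[0.776, 0.63, -0.0], [0.63, -0.776, 0.0], [-0.0, -0.0, -1.0]]
force: [-1.3, 0.5, 1.4]
opening: 0.01
```

Emit:
{"fn": "play_rows", "kwargs": {
  "targets": [
    [1,0.0006,0.0005,0,0,0,-0.007],
    [1,0.0005,0.0005,0,0,0,-0.007],
    [1,0.0006,0.0005,0,0,0,-0.007]
  ]
}}

```text
time_s: 24.88
position: [0.529, 0.209, 0.0357]
tcp_rot: [[0.789, 0.614, -0.001], [0.614, -0.789, 0.0], [-0.0, -0.0, -1.0]]
force: [-0.6, 0.0, 0.4]
opening: 0.003
```

```bash
python3 - <<'E'
from h import *
im=bot.capture('scene');print(deck(im,cv2.imread('pics/scene0.png'),0,70));s=bot.read_state();print(s['position'],s['force'])
E
```

```text
(np.float64(0.8044455641113025), 50.0)
[0.52914492 0.20907337 0.03566624] [-1.37442326 -0.23620228  0.54051366]
```

Emit:
{"fn": "play_rows", "kwargs": {
  "targets": [
    [1,0.0006,0.0005,0,0,0,-0.007],
    [1,0.0006,0.0005,0,0,0,-0.007],
    [1,0.0006,0.0005,0,0,0,-0.007]
  ]
}}

```text
time_s: 25.3
position: [0.5309, 0.2104, 0.0356]
tcp_rot: [[0.802, 0.597, -0.0], [0.597, -0.802, -0.0], [-0.0, -0.0, -1.0]]
force: [-1.2, 0.1, -0.1]
opening: 0.006
```

Emit:
{"fn": "play_rows", "kwargs": {
  "targets": [
    [1,0.0006,0.0005,0,0,0,-0.007],
    [1,0.0006,0.0005,0,0,0,-0.007],
    [1,0.0006,0.0005,0,0,0,-0.007]
  ]
}}

```text
time_s: 25.68
position: [0.531, 0.2109, 0.0356]
tcp_rot: [[0.814, 0.581, -0.004], [0.581, -0.814, -0.002], [-0.004, -0.001, -1.0]]
force: [-4.9, -4.4, 3.9]
opening: 0.005
```

Emit:
{"fn": "play_rows", "kwargs": {
  "targets": [
    [1,0.0006,0.0005,0,0,0,-0.007],
    [1,0.0006,0.0005,0,0,0,-0.007]
  ]
}}

```text
time_s: 25.92
position: [0.5318, 0.2118, 0.0356]
tcp_rot: [[0.822, 0.569, -0.005], [0.569, -0.822, -0.002], [-0.005, -0.001, -1.0]]
force: [-4.9, -3.7, 3.9]
opening: 0.005
```

Emit:
{"fn": "play_rows", "kwargs": {
  "targets": [
    [1,0.0006,0.0005,0,0,0,-0.007],
    [1,0.0006,0.0005,0,0,0,-0.007]
  ]
}}

```text
time_s: 26.18
position: [0.536, 0.2142, 0.0358]
tcp_rot: [[0.831, 0.557, 0.002], [0.557, -0.831, 0.001], [0.002, 0.0, -1.0]]
force: [0.7, 0.3, -1.1]
opening: 0.003
```

Emit:
{"fn": "play_rows", "kwargs": {
  "targets": [
    [1,0.0006,0.0004,0,0,0,0]
  ]
}}

```text
time_s: 26.3
position: [0.5369, 0.2144, 0.0359]
tcp_rot: [[0.83, 0.557, 0.002], [0.557, -0.83, 0.0], [0.002, 0.001, -1.0]]
force: [-2.0, -2.6, 0.8]
opening: 0.006
```

Force rose to about 6.5 N, then vanished as the tool jumped 5 mm forward, so it has very likely clicked. Backing off.

Emit:
{"fn": "play_rows", "kwargs": {
  "targets": [
    [1,-0.004,-0.003,0,0,0,0],
    [1,-0.008,-0.006,0,0,0,0],
    [1,-0.008,-0.006,0,0,0,0],
    [1,0,0,0.03,0,0,0],
    [1,0,0,0.05,0,0,0],
    [1,0,0,0.06,0,0,0],
    [1,0,0,0,0,0,0]
  ]
}}

```text
time_s: 27.18
position: [0.5193, 0.1997, 0.1808]
tcp_rot: [[0.83, 0.557, 0.012], [0.557, -0.83, 0.002], [0.011, 0.005, -1.0]]
force: [0.2, 0.2, -0.7]
opening: 0.005
```

Emit:
{"fn": "play_rows", "kwargs": {
  "targets": [
    [0,-0.01,-0.055,0,0,0,0],
    [0,0,-0.06,0,0,0,0],
    [0,0,-0.06,0,0,0,0],
    [0,0,-0.06,0,0,0,0],
    [0,0,-0.06,0,0,0,0]
  ]
}}

```text
time_s: 27.8
position: [0.5045, -0.0973, 0.1747]
tcp_rot: [[0.83, 0.557, -0.002], [0.557, -0.83, 0.001], [-0.001, -0.002, -1.0]]
force: [0.4, -0.0, -0.5]
opening: 0.488
```

```bash
python3 - <<'E'
from h import *
im=bot.capture('scene');tp=bot.capture('top');cv2.imwrite('pics/sc8.png',im);cv2.imwrite('pics/top8.png',tp)
print(deck(im,cv2.imread('pics/scene0.png'),0,70));s=bot.read_state();print(s['position'],s['force'],s['joint_positions'])
a=cv2.resize(tp[115:275,185:355],None,fx=2.35,fy=2.35,interpolation=cv2.INTER_CUBIC)
b=cv2.resize(im[250:410,290:450],None,fx=2.5,fy=2.5,interpolation=cv2.INTER_CUBIC)
o=np.zeros((400,800,3),np.uint8);o[:a.shape[0],:a.shape[1]]=a;o[:400,400:]=b
cv2.imwrite('pics/c8.png',np.clip(o*1.5,0,255).astype(np.uint8))
E
```

```text
(np.float64(0.7859492057149151), 55.75)
[ 0.50582744 -0.10160715  0.17487006] [-0.26891771 -0.05080062  0.83818203] [-23.71373101  23.63167846  99.09640767  -0.12402372  57.19373908
  32.8824056 ]
```

View pics/c8.png

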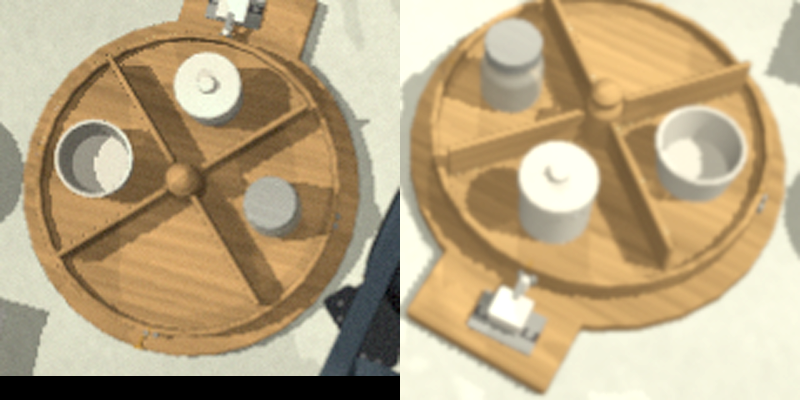

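Deck is at about 56° and the bay's brass line sits beside the pointer at top crop (138,343)/(150,335). The neighbours are all standing. Next: the bay centre and the tin.

```bash
python3 - <<'E'
from h import *
f=lambda u,v,z: at('top',185+u/2.35-.3,115+v/2.35-.3,z)
E=np.array([f(*p,.085) for p in[(112,60),(63,255),(264,303),(312,105)]]);c=E.mean(0)
A=np.array([E[2]-E[0],-(E[3]-E[1])])[:,:2].T;s=np.linalg.solve(A,(E[1]-E[0])[:2]);print('c',c,E[0]+s[0]*(E[2]-E[0]))
an=[np.degrees(np.arctan2(*(e-c)[1::-1])) for e in E];print(an)
g=lambda u,v,z: at('scene',290+(u-400)/2.5-.3,250+v/2.5-.3,z)
S=np.array([g(*p,.085) for p in[(665,262),(448,160),(748,68)]]);print('scene ends',S.round(3))
rot=np.mean([(a+45)%90-45 for a in an]); b=180+rot-0
for k in range(4):
  ang=np.radians(rot+45+90*k); print('bay ang',np.degrees(ang),c[:2]+.088*np.array([np.cos(ang),np.sin(ang)]))
p=f(138,343,.021);print('ptr',p,np.degrees(np.arctan2(*(p-c)[1::-1])),'nib',np.degrees(np.arctan2(*(f(150,335,.045)-c)[1::-1])))
# tin in scene: tall tin top ellipse, low
im=cv2.imread('pics/sc8.png')[190:305,150:260];tp=cv2.imread('pics/top8.png')[150:300,385:505]
a=cv2.resize(im,None,fx=3.6,fy=3.6,interpolation=cv2.INTER_CUBIC);b=cv2.resize(tp,None,fx=3,fy=3,interpolation=cv2.INTER_CUBIC)
o=np.zeros((450,770,3),np.uint8);o[:a.shape[0],:a.shape[1]]=a;o[:,400:400+b.shape[1]]=b;cv2.imwrite('pics/c9.png',np.clip(o*1.4,0,255).astype(np.uint8))
E
```

```text
c [0.6040517  0.12551853 0.085     ] [0.60418647 0.12586572 0.085     ]
[np.float64(33.1853358968825), np.float64(121.90355085932791), np.float64(-146.99527162820132), np.float64(-57.84983844492222)]
scene ends [[0.737 0.203 0.085]
 [0.69  0.018 0.085]
 [0.539 0.249 0.085]]
bay ang 77.5609441707717 [0.623007   0.21145279]
bay ang 167.5609441707717 [0.51811745 0.14447382]
bay ang 257.5609441707717 [0.58509641 0.03958427]
bay ang 347.5609441707717 [0.68998596 0.10656324]
ptr [0.44816558 0.17885262 0.021     ] 161.11238760659143 nib 165.53596564399268
```

View pics/c9.png

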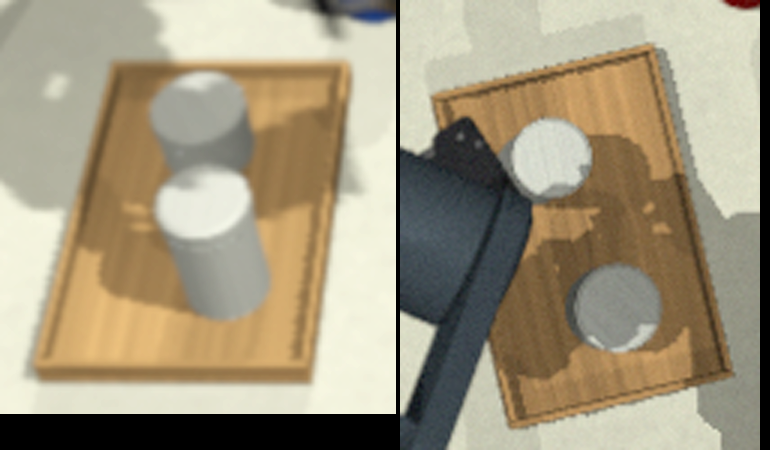

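Tall tin's top centre: scene crop (204,200), top crop (552,158). It is upright in the tray, with the low tin at its far end.

```bash
python3 - <<'E'
from h import *
print(at('scene',150+204/3.6-.36,190+200/3.6-.36,.101),at('top',385+152/3-.33,150+158/3-.33,.101))
print('base',at('scene',150+228/3.6-.36,190+292/3.6-.36,.006))
print('low',at('scene',150+200/3.6-.36,190+108/3.6-.36,.054),at('top',385+216/3-.33,150+308/3-.33,.054))
s=bot.read_state();print(s['position'],s['tcp_rot'],s['opening'],s['time_s'])
E
```

```text
[ 0.58542594 -0.25011589  0.101     ] [ 0.58391317 -0.25477591  0.101     ]
base [ 0.58999784 -0.25082452  0.006     ]
low [ 0.47742234 -0.30887704  0.054     ] [ 0.47484358 -0.31319366  0.054     ]
[ 0.50582744 -0.10160715  0.17487006] [[ 8.34165392e-01  5.51514124e-01  5.18484781e-04]
 [ 5.51513804e-01 -8.34162825e-01 -2.21491046e-03]
 [-7.89053675e-04  2.13355317e-03 -9.99997413e-01]] 0.575328853305458 27.9
```

Emit:
{"fn": "play_rows", "kwargs": {
  "targets": [
    [0,0.02,-0.038,0,0,0,0],
    [0,0.02,-0.038,0,0,0,0],
    [0,0.02,-0.038,0,0,0,0],
    [0,0.02,-0.038,0,0,0,0],
    [0,0,0,0,0,0,0],
    [0,0,0,0,0,0,0]
  ]
}}

```text
time_s: 28.65
position: [0.5845, -0.246, 0.1744]
tcp_rot: [[0.83, 0.558, -0.003], [0.558, -0.83, 0.003], [-0.001, -0.004, -1.0]]
force: [-0.5, 0.0, -0.5]
opening: 0.998
```

Emit:
{"fn": "play_rows", "kwargs": {
  "targets": [
    [0,0.0005,-0.0065,0,0,0,0],
    [0,0,0,-0.03,0,0,0],
    [0,0,0,-0.03,0,0,0],
    [0,0,0,-0.02,0,0,0],
    [0,0,0,-0.015,0,0,0],
    [0,0,0,-0.01,0,0,0],
    [0,0,0,0,0,0,0]
  ]
}}

```text
time_s: 29.52
position: [0.5861, -0.2539, 0.0704]
tcp_rot: [[0.83, 0.558, -0.001], [0.558, -0.83, 0.001], [-0.0, -0.001, -1.0]]
force: [0.2, -0.7, -0.2]
opening: 0.998
```

```bash
python3 - <<'E'
from h import *
im=bot.capture('scene');s=bot.read_state();p=s['position'];print(p,s['force'])
o=cv2.resize(im[170:310,140:280],None,fx=4,fy=4,interpolation=cv2.INTER_CUBIC);o=np.clip(o*1.5,0,255).astype(np.uint8)
for dz in (0,.019,.07): cv2.circle(o,tuple(int(v) for v in (proj('scene',[p[0],p[1],p[2]+dz])-[140,170])*4),4,(0,0,255),1)
cv2.imwrite('pics/c10.png',o)
E
```

```text
[ 0.58654114 -0.25424678  0.07097604] [-0.42318356 -0.3057075  -0.25831872]
```

View pics/c10.png

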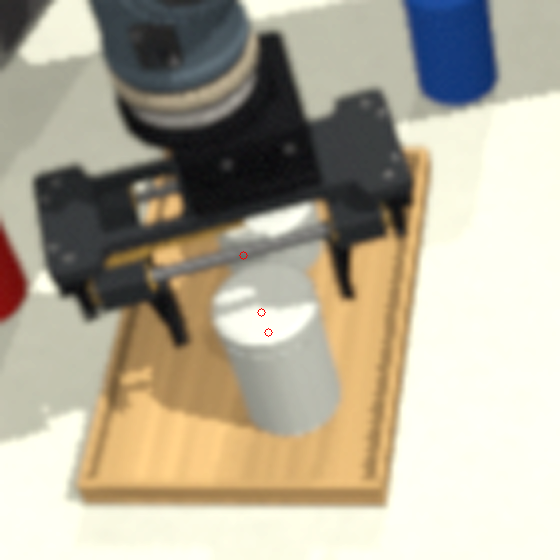

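The open fingers straddle the tall tin: tips at (180,345) and (348,297), tin top centre at (265,305). Alignment is good and the tips again look about 20 mm higher than reported. That was the 12th view, so I'll use numeric checks from now on.

Emit:
{"fn": "play_rows", "kwargs": {
  "targets": [
    [0,0,0,-0.015,0,0,0],
    [0,0,0,-0.015,0,0,0],
    [0,0,0,-0.012,0,0,0],
    [0,0,0,-0.004,0,0,0],
    [0,0,0,0,0,0,0]
  ]
}}

```text
time_s: 30.2
position: [0.5861, -0.2541, 0.0242]
tcp_rot: [[0.83, 0.557, -0.001], [0.557, -0.83, 0.0], [-0.0, -0.001, -1.0]]
force: [0.4, 0.7, 0.7]
opening: 1.002
```

Emit:
{"fn": "play_rows", "kwargs": {
  "targets": [
    [0.2,0,0,0,0,0,0],
    [0.25,0,0,0,0,0,0],
    [0.3,0,0,0,0,0,0],
    [0.35,0,0,0,0,0,0],
    [0.6,0,0,0,0,0,0],
    [1,0,0,0,0,0,0],
    [1,0,0,0,0,0,0],
    [1,0,0,0,0,0,0]
  ]
}}

```text
time_s: 31.2
position: [0.586, -0.2537, 0.0249]
tcp_rot: [[0.83, 0.557, -0.001], [0.557, -0.83, 0.001], [-0.0, -0.001, -1.0]]
force: [-1.9, 3.0, 4.3]
opening: 0.676
```

Emit:
{"fn": "play_rows", "kwargs": {
  "targets": [
    [1,0,0,0.004,0,0,0],
    [1,0,0,0.01,0,0,0],
    [1,0,0,0.015,0,0,0],
    [1,0,0,0,0,0,0]
  ]
}}

```text
time_s: 31.7
position: [0.5878, -0.2553, 0.0557]
tcp_rot: [[0.83, 0.557, 0.004], [0.557, -0.83, -0.003], [0.002, 0.004, -1.0]]
force: [0.4, 0.2, -2.7]
opening: 0.674
```

Emit:
{"fn": "play_rows", "kwargs": {
  "targets": [
    [1,0,0,0.02,0,0,0],
    [1,0,0,0.035,0,0,0],
    [1,0,0,0.035,0,0,0],
    [1,0,0,0.03,0,0,0],
    [1,0,0,0.02,0,0,0],
    [1,-0.002,0.015,0,0,0,0.03],
    [1,-0.005,0.03,0,0,0,0.06],
    [1,-0.006,0.036,0,0,0,0.07],
    [1,-0.006,0.036,0,0,0,0.07],
    [1,-0.006,0.036,0,0,0,0.07],
    [1,-0.006,0.036,0,0,0,0.07],
    [1,-0.006,0.036,0,0,0,0.07]
  ]
}}

```text
time_s: 33.2
position: [0.5473, -0.0268, 0.1923]
tcp_rot: [[0.511, 0.86, -0.003], [0.86, -0.511, 0.001], [-0.001, -0.003, -1.0]]
force: [0.8, 0.4, -2.9]
opening: 0.675
```

Emit:
{"fn": "play_rows", "kwargs": {
  "targets": [
    [1,-0.006,0.036,0,0,0,0.07],
    [1,-0.006,0.036,0,0,0,0.07],
    [1,-0.006,0.036,0,0,0,0.07],
    [1,-0.006,0.035,0,0,0,0.06],
    [1,-0.004,0.022,0,0,0,0.04],
    [1,-0.002,0.01,0,0,0,0.017],
    [1,0,0,0,0,0,0],
    [1,0,0,0,0,0,0],
    [1,0,0,0,0,0,0]
  ]
}}

```text
time_s: 34.33
position: [0.5196, 0.1449, 0.1936]
tcp_rot: [[0.212, 0.977, -0.0], [0.977, -0.212, -0.0], [-0.0, -0.0, -1.0]]
force: [-0.2, 0.1, -2.2]
opening: 0.678
```

```bash
python3 - <<'E'
from h import *
im=bot.capture('scene');cv2.imwrite('pics/s11.png',im);tp=bot.capture('top');cv2.imwrite('pics/t11.png',tp)
s=bot.read_state();print(s['time_s'],s['position'],s['force'],s['opening'])
print(deck(im,cv2.imread('pics/sc8.png'),-10,10))
# numeric look at tray region change vs sc8
for n,a in(('sc8',im),('top8',tp)):
  pass
E
```

```text
34.425 [0.51958773 0.14506143 0.1937581 ] [-0.14697434 -0.11011647 -2.36992738] 0.6776152691365692
(np.float64(0.9975498131714923), 0.0)
```

Emit:
{"fn": "play_rows", "kwargs": {
  "targets": [
    [1,-0.0015,0.0015,-0.02,0,0,0],
    [1,0,0,-0.03,0,0,0],
    [1,0,0,-0.03,0,0,0],
    [1,0,0,-0.025,0,0,0],
    [1,0,0,-0.012,0,0,0],
    [1,0,0,-0.007,0,0,0],
    [1,0,0,-0.003,0,0,0],
    [1,0,0,0,0,0,0],
    [1,0,0,0,0,0,0]
  ]
}}

```text
time_s: 35.55
position: [0.5184, 0.1474, 0.0674]
tcp_rot: [[0.211, 0.978, 0.001], [0.978, -0.211, 0.0], [0.0, 0.001, -1.0]]
force: [0.3, -0.6, -2.4]
opening: 0.675
```

Emit:
{"fn": "play_rows", "kwargs": {
  "targets": [
    [1,0,0,-0.001,0,0,0],
    [1,0,0,-0.001,0,0,0],
    [1,0,0,-0.001,0,0,0],
    [1,0,0,0,0,0,0]
  ]
}}

```text
time_s: 36.05
position: [0.5177, 0.1473, 0.0636]
tcp_rot: [[0.211, 0.978, -0.0], [0.978, -0.211, -0.0], [-0.0, -0.0, -1.0]]
force: [1.1, 0.0, -3.1]
opening: 0.677
```

Emit:
{"fn": "play_rows", "kwargs": {
  "targets": [
    [1,0,0,-0.001,0,0,0],
    [1,0,0,-0.001,0,0,0],
    [1,0,0,0,0,0,0]
  ]
}}

```text
time_s: 36.42
position: [0.5178, 0.1473, 0.0616]
tcp_rot: [[0.211, 0.978, -0.0], [0.978, -0.211, -0.0], [-0.0, -0.0, -1.0]]
force: [0.2, -0.0, -2.8]
opening: 0.68
```

Emit:
{"fn": "play_rows", "kwargs": {
  "targets": [
    [1,0,0,-0.001,0,0,0],
    [1,0,0,-0.001,0,0,0],
    [1,0,0,0,0,0,0]
  ]
}}

```text
time_s: 36.8
position: [0.5178, 0.1473, 0.0597]
tcp_rot: [[0.211, 0.978, -0.0], [0.978, -0.211, -0.0], [-0.0, -0.0, -1.0]]
force: [0.3, 0.5, -2.8]
opening: 0.676
```

Emit:
{"fn": "play_rows", "kwargs": {
  "targets": [
    [1,0,0,-0.001,0,0,0],
    [1,0,0,0,0,0,0]
  ]
}}

```text
time_s: 37.05
position: [0.5179, 0.1473, 0.0589]
tcp_rot: [[0.211, 0.978, 0.0], [0.978, -0.211, 0.0], [0.0, 0.0, -1.0]]
force: [-0.1, -0.8, -1.1]
opening: 0.678
```

Emit:
{"fn": "play_rows", "kwargs": {
  "targets": [
    [1,0,0,-0.001,0,0,0],
    [1,0,0,0,0,0,0]
  ]
}}

```text
time_s: 37.3
position: [0.5179, 0.1474, 0.0588]
tcp_rot: [[0.211, 0.978, 0.001], [0.978, -0.211, 0.0], [0.0, 0.001, -1.0]]
force: [-2.9, 0.6, 6.4]
opening: 0.678
```

Floor felt at 0.0588, as predicted. Releasing.

Emit:
{"fn": "play_rows", "kwargs": {
  "targets": [
    [0.3,0,0,0,0,0,0],
    [0.2,0,0,0,0,0,0],
    [0.15,0,0,0,0,0,0],
    [0.15,0,0,0,0,0,0]
  ]
}}

```text
time_s: 37.8
position: [0.5181, 0.1472, 0.0576]
tcp_rot: [[0.211, 0.977, 0.0], [0.977, -0.211, -0.0], [0.0, 0.0, -1.0]]
force: [-0.5, -0.0, 0.2]
opening: 0.839
```

Emit:
{"fn": "play_rows", "kwargs": {
  "targets": [
    [0.15,0,0,0.006,0,0,0],
    [0.15,0,0,0.015,0,0,0],
    [0.15,0,0,0.025,0,0,0],
    [0.15,0,0,0.04,0,0,0],
    [0.15,0,0,0.05,0,0,0],
    [0.15,0,-0.04,0.02,0,0,0],
    [0.15,0,-0.06,0,0,0,0],
    [0.15,0,-0.06,0,0,0,0],
    [0.15,0,-0.06,0,0,0,0],
    [0.15,0,-0.05,0,0,0,0],
    [0.15,0,0,0,0,0,0],
    [0.15,0,0,0,0,0,0]
  ]
}}

```text
time_s: 39.3
position: [0.5175, -0.1222, 0.2143]
tcp_rot: [[0.212, 0.977, 0.0], [0.977, -0.212, 0.001], [0.001, 0.0, -1.0]]
force: [-0.7, 0.3, -0.1]
opening: 0.85
```

```bash
python3 - <<'E'
from h import *
im=bot.capture('scene');tp=bot.capture('top');cv2.imwrite('pics/s12.png',im);cv2.imwrite('pics/t12.png',tp)
s=bot.read_state();print(s['time_s'],s['position'],s['force'],s['opening'])
print('deck vs clicked',deck(im,cv2.imread('pics/sc8.png'),-10,10))
# new tin: difference to before, in top view and scene
for n,a,b,(y0,y1,x0,x1) in(('top',tp,cv2.imread('pics/top8.png'),(195,270,200,290)),('scene',im,cv2.imread('pics/sc8.png'),(210,300,350,430))):
  d=cv2.absdiff(a,b).max(2)[y0:y1,x0:x1];m=(a[y0:y1,x0:x1].astype(int).max(2)-a[y0:y1,x0:x1].min(2)<25)&(d>25)
  k,l,st,ce=cv2.connectedComponentsWithStats(m.astype(np.uint8))
  for i in np.argsort(-st[1:,4])[:2]+1: print(n,st[i]+[x0,y0,0,0,0],ce[i]+[x0,y0])
for n in('top','scene'): print(n,'expect top',proj(n,[.518,.147,.135]),'base',proj(n,[.518,.147,.04]))
for n,a,b in(('top',tp,cv2.imread('pics/top8.png')),('scene',im,cv2.imread('pics/sc8.png'))):
  d=(cv2.absdiff(a,b).max(2)>45).astype(np.uint8);k,l,st,ce=cv2.connectedComponentsWithStats(d)
  print(n,[tuple(int(v) for v in st[i]) for i in range(1,k) if st[i,4]>60])
E
```

```text
39.4 [ 0.51755298 -0.12129527  0.21409559] [-0.56366812  0.22864319 -0.23885462] 0.8508819777348597
deck vs clicked (np.float64(0.9997592570711719), 0.0)
top [239 216  32  28 677] [254.30132939 229.70014771]
scene [370 247  29  35 774] [383.10723514 263.49224806]
top expect top [250.99533206 228.37317984] base [256.56248191 230.63623735]
scene expect top [386.81248422 246.5599047 ] base [381.76924734 271.7321484 ]
top [(366, 169, 87, 74, 1888), (136, 187, 230, 236, 3743), (483, 200, 17, 21, 199), (239, 216, 52, 29, 861), (347, 227, 64, 61, 1402), (533, 234, 35, 77, 1124), (375, 264, 46, 95, 979), (464, 267, 18, 11, 90), (466, 276, 47, 52, 542), (360, 361, 29, 67, 489), (427, 360, 129, 45, 436), (132, 428, 38, 41, 508), (362, 429, 12, 23, 202), (364, 455, 9, 25, 91)]
scene [(219, 0, 45, 25, 537), (256, 0, 93, 123, 2662), (404, 0, 5, 50, 132), (264, 19, 39, 51, 492), (221, 35, 12, 33, 214), (203, 42, 11, 22, 83), (227, 77, 66, 84, 1947), (412, 102, 33, 14, 108), (254, 135, 74, 73, 2011), (255, 154, 18, 22, 85), (240, 161, 17, 9, 102), (215, 166, 23, 27, 359), (120, 181, 32, 36, 335), (241, 185, 18, 22, 209), (180, 189, 15, 18, 166), (193, 239, 26, 19, 382), (362, 247, 37, 34, 666), (151, 250, 15, 15, 123), (189, 258, 24, 20, 230)]
```

```bash
python3 -c "
from rig import bot
print(bot.hand_in())"
```

```text
the job is handed in; nothing more can be done
None
```

The job is handed in at about 39 s: the carousel appears clicked in at the pointer and the tall tin is standing in that bay. No verdict came back, so what follows rests on my own readings.

**Carousel:** I pushed the divider round until the force rose to about 6.5 N, then vanished as the tool jumped forward about 5 mm. I read that as the click and backed off. The bay then stood about 6° from the pointer (roughly 16 mm), within the 10° allowed. I did not test by nudging that the catch holds.

**Tin:** I set it down at a creep. The bay floor was felt within 1 mm of the predicted height, with about 6 N on the wrist. The tin was then released.

**Last checks:**
- **Deck:** it had not moved since the click.
- **Tin:** both cameras show it about where expected; I did not measure its tilt or exact offset.
- **Robot:** it was clear of everything, with near-zero force.
- **Bystanders:** the deck objects looked undisturbed. I did not re-measure the bowl, tub, teaspoon, tray or low tin after placing the tin.

**What disagreed:**
- **Tool height:** the real fingertips sat about 20 mm or more above the reported height. My first push therefore passed over the divider without touching anything. I found this by feel and camera, and set the tin down relative to the height at which I picked it up.
- **Cameras:** the two views differed by 3 to 5 mm on the carousel centre and tin position, so I used values between them.

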